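Zero the cut counter by its thumbwheel

TASK

Zero the blue cut counter for the next batch: with a fingertip, flick the lugs on the edge of its thumbwheel forward (top of the wheel away from you) until the red panel sits on top at the white pointer marks, and stop there without running past it. Leave the grey counter's wheel as it is, and do not move the loose things lying about.

Things in the scene. Friction and masses are not known exactly. Their poses are not given: they have to be found in the camera images.
- blue_counter: Tally counter with blue cheeks and base plate, fixed. Origin: centre of the underside of its 120 (x) by 70 (y) mm base, 8 mm thick. +x is forward (away from the robot, up to 20 degrees of yaw), +z up. Two cheeks 6 mm thick, centred 19 mm either side of the wheel's middle, reach 81 mm high with the white pointer marks on their tops.
- blue_axle (a point): Centre of the blue counter's thumbwheel, 60 mm above the base's underside; its level axle runs along the counter's y. Eight dark steel lugs stand out round the edge, 45 degrees apart: 24 mm wide along the axle, 6 mm thick, tips 50 mm from the axle; the rim between is 33 mm from it. At rest in a click the nearest lugs are 22.5 degrees before and behind the top: tips 46 mm above and 19 mm either side of the axle.
- blue_top (a point): Point on top of the wheel's rim, between the pointer marks, 33 mm above the axle (does not turn). The panel there (16 x 21 mm, flat between two lugs) tells the clicks that remain: red 0, yellow 1, green 2, blue 3, white 4 or more (four white panels).
- blue_wheel (a joint): Blue wheel's angle, rad: 0 = red panel on top, growing as the top goes forward (+x); one click = +0.785. Starts 2 to 4 clicks short (about -3.14 to -1.57). A spring detent holds each click; 2 to 4 N forward on a lug drives it. Once the lug behind the top has passed straight up, the detent pulls the wheel on to the next click, when the finger is out of its way. It can turn both ways.
- grey_counter: The same counter with grey cheeks and base; the two may stand in either place, one on each side of the table. 
- grey_wheel (a joint): The grey counter's wheel, made like the blue one. It stands with its green panel on top (-1.57) and must stay in that click.
- push_stick: Loose bystander: orange plastic push stick, 312 mm long, 52 wide, 10 thick, lying flat near the front edge. Origin: centre of its underside.
- tape_measure: Loose bystander: blue tape measure, 82x44x68 mm. Origin: centre of its underside.
- offcut_1: Loose bystander: pale wood offcut 140x45x19 mm, lying flat. Origin: centre of its underside.
- offcut_2: Loose bystander: pale wood offcut 75x38x38 mm. Origin: centre of its underside.
- setup_bar: Loose bystander: brass bar 90x12x12 mm, lying flat. Origin: centre of its underside.
- battery_pack: Loose bystander: black and yellow tool battery 127x78x61 mm. Origin: centre of its underside.

How it is judged:
By the outcome, as a careful person would: the job done as asked, in the order asked, and still so for the second after the job is handed in, with the robot touching nothing.
It also fails if it takes over 45 s, if anything falls off the work surface, if the arm or the gripper's body presses on something with over 40 N, if the wrist force passes 120 N, or if a joint passes its speed limit or range.

ROBOT

A 6-joint arm with a two-finger parallel gripper is mounted at the origin on a cart in front of the work surface, level with it; the furniture and walls round the work are solid. World frame = base frame: x ahead of the robot, y to its left, z up, the work surface at z = 0. Lengths are in mm, angles in rad, forces in N, time in s.
With the tool pointing down it reaches from about 275 to 750 mm from the base axis. Payload 10.2 kg.
Tool frame: the origin (TCP) lies at the very end of the fingers, on their centre line; the grasp point (between the pads) lies 19 mm behind it (r.pinch_z is the distance from the TCP to the grasp point, in mm); z points along the fingers, y is the line along which they close (so a half turn about z gives the same grasp; the last joint's range is limited). The gripper opens to 85 mm and grips with 20 to 120 N. Pads are 22 mm wide; open, the fingers measure 114 mm over their backs; the gripper's body (76 mm by 85 mm) begins 54 mm behind the grasp point. The pads swing forward as they close: fully open they stand 13 mm farther back than shut.
Start: joints at [-1.484, 0.313, 1.498, -0, 1.331, -0.223], TCP at [160.043, -500.017, 231.294] pointing down, gripper open.
Joint ranges: [-2.94, 2.94], [-0.97, 2.17], [0.19, 2.56], [-1.23, 4.37], [0.02, 3.11], [-2.88, 2.88]. Speed limits (rad/s): [2.39, 2.39, 3.01, 3.14, 3.14, 3.14].

INTERFACE

Orientations are given as a rotation vector (axis times angle).
In Python, from station import r gives the robot as it stands. The module is installed in compiled form; this text tells all that it offers.
- The arm moves only by the tool arm_command, never from a script. Its argument "motion" is a list of rows, each a list of 4 numbers: the shift along the tool's x, y, z in cm, then the turn about the tool's z in degrees. In form: [[x, y, z, turn], ...]. A call has 1 to 8 rows; each row shifts and turns the commanded pose from where the row before left it, along the tool's axes as they then stand; what a row does not reach is not made up. A row lasts 1/10 s, in which the tool goes at most 50 mm and 8.59 degrees, less where a joint would pass 70% of its speed; a pose out of reach is approached as far as the arm can. A call is refused whole if a number of a shift passes 5 or a number of a turn 8.59, either way. A call with a gripper value outside its range is refused whole. "grip" is the opening in per cent of the stroke, from 0 (shut) to 100 (fully open), set as the call begins (left out, the last holds). The fingers move at their own pace and stop on an object; "newtons" is the grip in N (left out, the last holds). Time passes only in rows, so rows that do not move let the fingers close. It gives the time, the measured TCP pose, the force, the opening and the grip force at its end, in the units of the state.
- r.read_state(): the state, without advancing time (a new reading comes with each control period).
- r.grab_frame(name): name is "scene" or "top" or "wrist"; returns a dict with "color" (384x512x3 uint8, red, green, blue), "depth" (384x512 float32, mm along the optical axis (not along the pixel's ray), 0 where there is no reading), "fx", "fy", "cx", "cy" (pixels), "distortion" ([k1, k2, p1, p2, k3] as OpenCV has them; the pictures are not rectified), "T" (4x4, takes a point from camera to world coordinates); the wrist camera has in their place "T_tool_cam" (4x4, takes a point from camera to tool coordinates, whose origin is the TCP and whose axes are the flange's). Camera axes: x right, y up, looking along -z (the intrinsics and any distortion apply to the point x, -y, -z); pixel columns grow to the right and rows downward; lengths in mm; the calibration is good to about 2 mm. A picture is of the moment at which its call begins: read the wrist's pose just before it.
- r.close_job(): hands the job in; it is judged then, once.
The state is a dict: "time_s": time; "qpos": joint angles; "qd": joint speeds; "joint_torque": joint torques, N m; "ee_pos": TCP position; "orientation": TCP orientation; "force": force on the tool from outside, world axes, zero at the start; "moment": the same for the moment, N m; "finger_gap": finger opening in mm; "grip_force": force on a finger pad.
Only numpy, scipy, OpenCV 4.12 (cv2) and the standard library are available. Lean on these libraries where they do the work, as an engineer would, in place of code of your own. Each camera call takes 0.05 s, during which the arm holds its last target. There are 200 camera calls.

## Working session

There is one attempt and no reset: what is moved stays moved. The work goes in short steps, Python scripts to look and compute and a tool call to move; the robot and the scene stay as the last step left them, time stands still between calls to the robot, and variables do not carry over. Pictures are saved under pics/ and viewed, at most 10 in all, crops included, and the job is handed in when it is done.

Besides the shell and the picture viewer there is one more tool, called after "Call:" as name(argument=value, ...) on one line, values as JSON. arm_command: Moves the arm, as the interface text tells. Its arguments: {"type":"object","properties":{"motion":{"type":"array","items":{"type":"array","items":{"type":"number"}}},"grip":{"type":"number"},"newtons":{"type":"number"}},"required":["motion"]}

```bash
mkdir -p pics; cat > h.py <<'E'
import numpy as np, cv2
from station import r
def cloud(f):
    h,w=f["depth"].shape; u,v=np.meshgrid(np.arange(w),np.arange(h))
    K=np.array([[f["fx"],0,f["cx"]],[0,f["fy"],f["cy"]],[0,0,1]])
    p=cv2.undistortPoints(np.stack([u,v],-1).reshape(-1,1,2).astype(float),K,np.array(f["distortion"],float)).reshape(h,w,2)
    d=f["depth"]; P=np.stack([p[...,0]*d,-p[...,1]*d,-d],-1)
    return P@f["T"][:3,:3].T+f["T"][:3,3]
E
python3 - <<'E'
from h import *
s=r.read_state(); print(s)
a=[]
for n in("scene","top"):
    f=r.grab_frame(n); np.savez("pics/%s.npz"%n,**{k:np.array(v) for k,v in f.items()}); cv2.imwrite("pics/%s.png"%n,f["color"][...,::-1]); print(n,f["T"].round(2).tolist(),f["fx"],f["distortion"])
E
```

```text
{'time_s': 0.0, 'qpos': array([-1.48437454e+00,  3.13462748e-01,  1.49843559e+00, -4.07468967e-05,
        1.33098321e+00, -2.23389619e-01]), 'qd': array([ 6.13549052e-06,  1.04606122e-04,  1.77601936e-03, -3.68926808e-04,
       -1.17419746e-03,  7.96024041e-04]), 'joint_torque': array([-2.23035524e-03, -4.12275553e+01, -2.59742492e+01, -2.62440935e-04,
        4.12271416e-03, -2.51784961e-06]), 'ee_pos': array([ 160.02273347, -499.75092082,  230.72911031]), 'orientation': array([-3.10269998e+00, -4.84522939e-01, -7.64942618e-05]), 'force': array([-0.22331648, -0.30626892, -0.70105989]), 'moment': array([ 0.01929472,  0.01029359, -0.03359919]), 'grip_force': 0.0, 'finger_gap': 85.39738981372825}
scene [[-0.67, 0.39, -0.64, -280.67], [-0.75, -0.36, 0.56, 620.83], [-0.01, 0.85, 0.53, 745.26], [0.0, 0.0, 0.0, 1.0]] 419.7143527336741 [-0.08795179  0.          0.          0.          0.        ]
top [[-0.02, 0.98, -0.22, 251.37], [-1.0, -0.02, 0.01, -70.24], [0.01, 0.22, 0.98, 1337.12], [0.0, 0.0, 0.0, 1.0]] 457.2407461171203 [0.02400402 0.         0.         0.         0.        ]
```

View pics/scene.png

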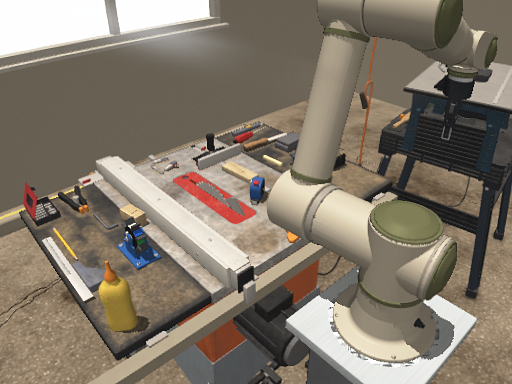

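View pics/top.png

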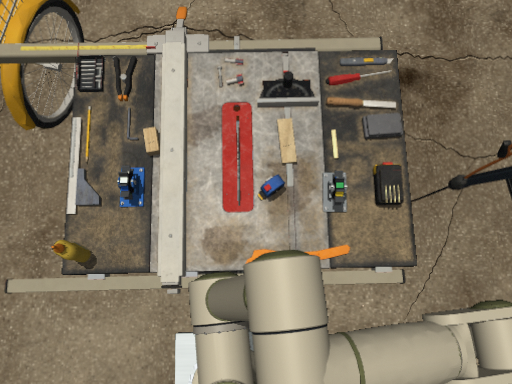

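The scene view shows the blue counter at about (138,245), left of the fence. In the top view it is at (131,187) and the grey one is at (336,190). Next I'll measure the blue counter and enlarge the view of it.

```bash
python3 - <<'E'
from h import *
F={n:dict(np.load("pics/%s.npz"%n)) for n in("scene","top")}
out=[]
for n,(u0,u1,v0,v1) in(("scene",(105,175,205,280)),("top",(105,160,155,220))):
    f=F[n];P=cloud(f);c=f["color"]
    hsv=cv2.cvtColor(c,cv2.COLOR_RGB2HSV)
    m=(hsv[...,0]>100)&(hsv[...,0]<125)&(hsv[...,1]>130)&(hsv[...,2]>50)&(f["depth"]>0)
    k=np.zeros_like(m);k[v0:v1,u0:u1]=1;m&=k
    p=P[m];print(n,m.sum(),np.histogram(p[:,2],bins=range(-10,110,10)))
    b=p[(p[:,2]>0)&(p[:,2]<16)]
    rc=cv2.minAreaRect(b[:,:2].astype(np.float32));print("base",rc,np.median(b[:,2]))
    t=p[p[:,2]>70];
    if len(t)>4:print("cheek",cv2.minAreaRect(t[:,:2].astype(np.float32)),t.mean(0))
    q=P[k&(P[...,2]>88)];print("tips",q.mean(0),q.min(0),q.max(0)) if len(q) else 0
    out.append(cv2.resize(c[v0:v1,u0:u1],(400,450),interpolation=cv2.INTER_CUBIC))
cv2.imwrite("pics/crop.png",np.hstack(out)[...,::-1])
P=cloud(F["top"])
for nm,u,v in(("fence",172,190),("fence",172,150),("bottle",70,250),("offcut2",151,140),("table",110,240)):print(nm,P[v,u].round())
E
```

```text
scene 632 (array([  1, 373,  58,  32,  29,  35,  12,  18,  27,  47,   0]), array([-10,   0,  10,  20,  30,  40,  50,  60,  70,  80,  90, 100]))
base ((569.64892578125, 294.0084228515625), (122.04963684082031, 69.53529357910156), 0.3337606191635132) 7.561995545450202
cheek ((555.9266357421875, 294.7988586425781), (42.023136138916016, 25.029706954956055), 85.94598388671875) [552.71730448 294.63837244  81.14193212]
tips [433.31638925 379.35565668 157.98986727] [-280.66521358  280.42711662   88.01075658] [592.39933126 620.82968357 745.26277796]
top 507 (array([ 10, 337,  55,   1,   8,  20,   5,  10,  28,  25,   1]), array([-10,   0,  10,  20,  30,  40,  50,  60,  70,  80,  90, 100]))
base ((577.515380859375, 290.6877136230469), (121.72457122802734, 70.37429809570312), 0.16161657869815826) 6.654149258225061
cheek ((559.0764770507812, 290.33172607421875), (57.84260177612305, 42.77784729003906), 2.80704665184021) [560.13359222 289.2810982   82.4636187 ]
tips [540.04682443 249.91337831 237.67832959] [251.36557953 -70.23837812  88.13815716] [ 596.24225439  304.33635723 1337.11814591]
fence [549. 160.  68.]
fence [668. 162.  67.]
bottle [380. 413. 128.]
offcut2 [713. 232.  30.]
table [420. 352.  -6.]
```

View pics/crop.png

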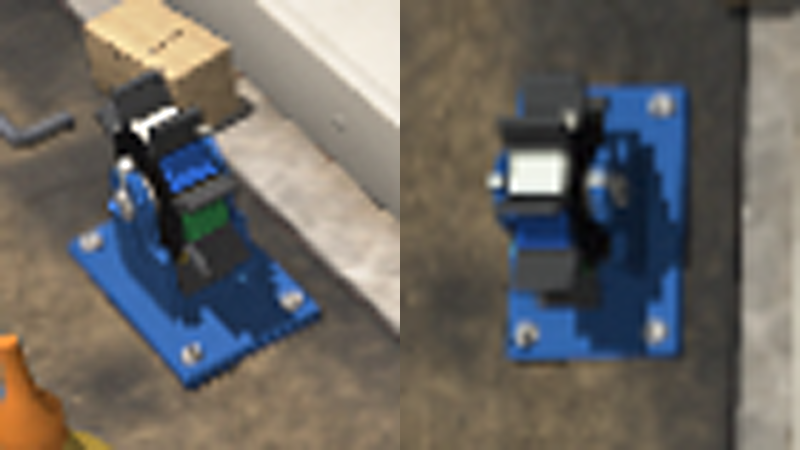

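White is on top, with blue and then green behind it, so four clicks remain. The base centre is near (573,292) with yaw about 0. I'll shut the fingers, square the tool to the world axes and move over.

Call:
arm_command(motion=[[0, 0, 0, 8.59], [0, 0, 0, 8.59], [0, 0, 0, 0.57], [2, -4, 0, 0], [2, -4, 0, 0], [2, -4, 0, 0], [2, -4, 0, 0], [2, -4, 0, 0]], grip=0, newtons=20)

```text
time_s: 0.9
ee_pos: [260.4, -298.3, 231.2]
orientation: [-3.142, -0.006, -0.0]
force: [1.4, -0.5, 0.6]
finger_gap: 0.2
grip_force: 0.0
```

Call:
arm_command(motion=[[2, -4, 0, 0], [2, -4, 0, 0], [2, -4, 0, 0], [2, -4, 0, 0], [2, -4, 0, 0], [2, -4, 0, 0], [2, -4, 0, 0], [2, -4, 0, 0]])

```text
time_s: 1.7
ee_pos: [420.5, 21.9, 231.4]
orientation: [3.141, 0.007, 0.001]
force: [0.6, -1.3, 0.2]
finger_gap: -0.1
grip_force: 0.0
```

Call:
arm_command(motion=[[0.7, -4, 0, 0], [0.7, -4, 0, 0], [0.7, -4, 0, 0], [0.7, -4, 0, 0], [0.7, -4, 0, 0], [0.7, -4, 0, 0], [0.8, -3, 0, 0], [0, 0, 0, 0]])

```text
time_s: 2.5
ee_pos: [469.9, 292.8, 230.5]
orientation: [-3.141, -0.011, 0.001]
force: [0.7, -0.3, -1.0]
finger_gap: 0.1
grip_force: 0.0
```

```bash
cat >> h.py <<'E'
from scipy.spatial.transform import Rotation as R
def wrist(fn):
    s=r.read_state(); f=r.grab_frame("wrist")
    T=np.eye(4);T[:3,:3]=R.from_rotvec(s["orientation"]).as_matrix();T[:3,3]=s["ee_pos"]
    f["T"]=T@f["T_tool_cam"]; cv2.imwrite(fn,f["color"][...,::-1]); return s,f
E
python3 - <<'E'
from h import *
s,f=wrist("pics/w1.png");print(s["ee_pos"],s["orientation"],f["T_tool_cam"].round(2).tolist())
P=cloud(f);hsv=cv2.cvtColor(f["color"],cv2.COLOR_RGB2HSV)
m=(hsv[...,0]>100)&(hsv[...,0]<125)&(hsv[...,1]>130)&(hsv[...,2]>50)&(f["depth"]>0)
for lo,hi in((3,14),(76,88)):
    k=m&(P[...,2]>lo)&(P[...,2]<hi)
    k=cv2.morphologyEx(k.astype(np.uint8),cv2.MORPH_OPEN,np.ones((3,3)))>0
    if k.sum()>9:print(k.sum(),cv2.minAreaRect(P[k][:,:2].astype(np.float32)),np.median(P[k][:,2]))
q=P[(P[...,2]>95)&(P[...,2]<115)&(abs(P[...,1]-292)<40)];print(q.min(0),q.max(0))
E
```

```text
[469.90855035 292.75550805 230.50537873] [-3.14126106e+00 -1.13378719e-02  1.22515950e-03] [[0.0, 0.96, 0.29, 71.91], [1.0, 0.0, -0.0, -1.11], [-0.0, 0.29, -0.96, -142.69], [0.0, 0.0, 0.0, 1.0]]
1756 ((571.4736328125, 294.1138000488281), (69.31739807128906, 118.6346206665039), 89.92412567138672) 8.071999891940834
163 ((547.5648803710938, 293.97723388671875), (7.000513553619385, 22.55328369140625), 0.461852490901947) 82.25190997612634
[551.23668069 282.19538659  95.08594161] [592.65088148 306.25953255 108.24422494]
```

View pics/w1.png

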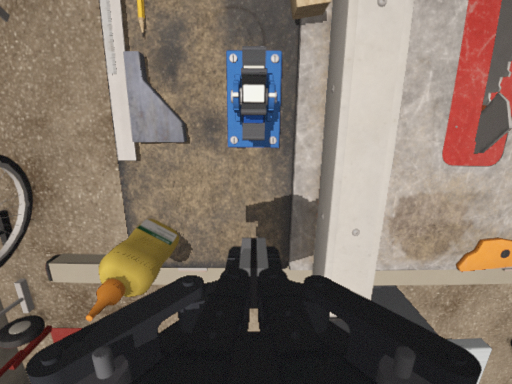

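The wrist view shows the counter at (254,97), square to the tool, with the white panel up. The axle is at about (571.7, 294), which matches both the base and the lugs. I'll come down behind the rear lug with the tip at z of about 101.

Call:
arm_command(motion=[[2.9, -0.1, 2, 0], [2.9, 0, 3, 0], [0, 0, 3, 0], [0, 0, 3, 0], [0, 0, 1.95, 0], [0, 0, 0, 0]])

```text
time_s: 3.15
ee_pos: [526.7, 289.5, 99.2]
orientation: [3.14, 0.002, -0.008]
force: [0.4, -0.1, 0.2]
finger_gap: -0.1
grip_force: 0.0
```

Call:
arm_command(motion=[[0.8, 0, 0, 0], [0.5, 0, 0, 0], [0.5, 0, 0, 0], [0, 0, 0, 0]])

```text
time_s: 3.55
ee_pos: [545.4, 291.0, 104.1]
orientation: [3.141, 0.001, -0.004]
force: [-13.9, -4.0, 15.4]
finger_gap: -0.0
grip_force: 9.9
```

Call:
arm_command(motion=[[0.5, 0, 0, 0], [0.5, 0, 0, 0], [0.5, 0, 0, 0], [0, 0, 0, 0]])

```text
time_s: 3.95
ee_pos: [563.0, 291.0, 104.4]
orientation: [-3.14, 0.0, -0.008]
force: [0.4, -0.4, -0.4]
finger_gap: 0.1
grip_force: 0.0
```

```bash
python3 - <<'E'
from h import *
s,f=wrist("pics/w2.png");print(s["ee_pos"],s["force"],s["time_s"])
P=cloud(f);q=P[(P[...,2]>92)&(P[...,2]<112)&(abs(P[...,1]-292)<40)&(P[...,0]>566)];print(q.min(0),q.max(0))
w=f["color"][40:280,170:340]
g=r.grab_frame("scene")["color"][205:280,105:175]
cv2.imwrite("pics/c2.png",np.hstack([cv2.resize(x,(400,500),interpolation=cv2.INTER_CUBIC) for x in(w,g)])[...,::-1])
E
```

```text
[562.97418276 290.96220684 104.4285707 ] [ 0.37008475 -0.40248767 -0.35726036] 3.95
[566.0332291  280.84128497  92.00142828] [610.75178878 306.32440037 111.98011105]
```

View pics/c2.png

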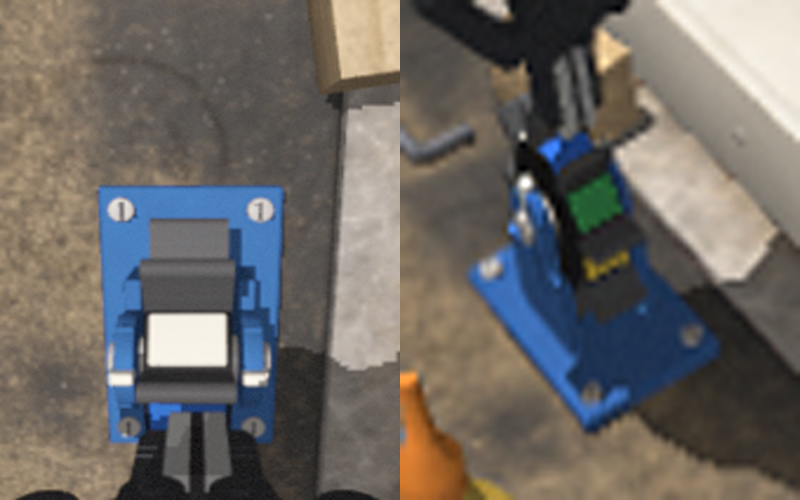

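The wrist crop shows the lug ahead of the finger near the pointer marks (row 380). In the scene crop the blue panel is coming up, with green and yellow behind it. There is no force on the finger, so I'll lift it and check.

Call:
arm_command(motion=[[0, 0, -3, 0], [-2, 0, -1.5, 0], [-3, 0, 0, 0], [0, 0, 0, 0]])

```text
time_s: 4.45
ee_pos: [508.5, 291.3, 147.3]
orientation: [3.141, 0.003, -0.002]
force: [0.2, 0.1, 0.2]
finger_gap: 0.3
grip_force: 0.0
```

```bash
cat >> h.py <<'E'
def look(tag):
    s,f=wrist("pics/w%s.png"%tag);print(s["ee_pos"].round(1),s["force"].round(1),s["orientation"].round(3),s["time_s"])
    P=cloud(f);hsv=cv2.cvtColor(f["color"],cv2.COLOR_RGB2HSV)
    box=(abs(P[...,1]-294)<14)&(abs(P[...,0]-572)<60)
    H,S,V=[hsv[...,i].astype(int) for i in range(3)]
    M={"red":((H<8)|(H>172))&(S>120)&(V>50),"yellow":(H>18)&(H<33)&(S>120)&(V>50),"green":(H>45)&(H<90)&(S>80),"blue":(H>100)&(H<130)&(S>120),"white":(S<40)&(V>180)}
    for n,m in M.items():
        k=m&box&(P[...,2]>40)
        if k.sum()>8:print(n,k.sum(),"xyz",np.median(P[k],0).round(1))
    q=P[box&(P[...,2]>95)&(P[...,2]<112)];
    if len(q):print("tips x",np.percentile(q,[1,99],axis=0).round(1).tolist(),"gap hist",np.histogram(q[:,0],bins=range(535,610,5)))
    return f
E
python3 -c "
from h import *
look('3')"
```

```text
[508.5 291.3 147.3] [0.2 0.1 0.2] [ 3.141e+00  3.000e-03 -2.000e-03] 4.45
green 10 xyz [526.2 289.8 240.4]
blue 701 xyz [565.  294.   91.8]
white 670 xyz [586.5 292.6  89.5]
tips x [[540.9, 282.6, 95.3], [581.2, 305.9, 110.5]] gap hist (array([  0, 188, 235,   4,   0,   0,   0,  34, 287,  76,   0,   0,   0,
         0]), array([535, 540, 545, 550, 555, 560, 565, 570, 575, 580, 585, 590, 595,
       600, 605]))
```

Call:
arm_command(motion=[[0, 0, 0, 0], [0, 0, 0, 0]])

```text
time_s: 4.7
ee_pos: [511.7, 290.9, 146.6]
orientation: [-3.142, 0.001, -0.0]
force: [0.3, -0.3, -0.4]
finger_gap: -0.1
grip_force: 0.0
```

```bash
python3 -c "
from h import *
f=look('4')
cv2.imwrite('pics/c4.png',cv2.resize(f['color'][80:320,170:340],(500,600))[...,::-1])"
```

```text
[511.7 290.9 146.6] [ 0.3 -0.3 -0.4] [-3.142e+00  1.000e-03 -0.000e+00] 4.7
red 10 xyz [583.6 292.  289.3]
green 10 xyz [529.  298.9 239.8]
blue 703 xyz [565.4 294.2  91.9]
white 673 xyz [585.9 292.   89.6]
tips x [[542.2, 282.6, 95.3], [581.3, 305.9, 110.6]] gap hist (array([  0, 136, 250,   7,   0,   0,   0,  33, 285,  74,   0,   0,   0,
         0]), array([535, 540, 545, 550, 555, 560, 565, 570, 575, 580, 585, 590, 595,
       600, 605]))
```

View pics/c4.png

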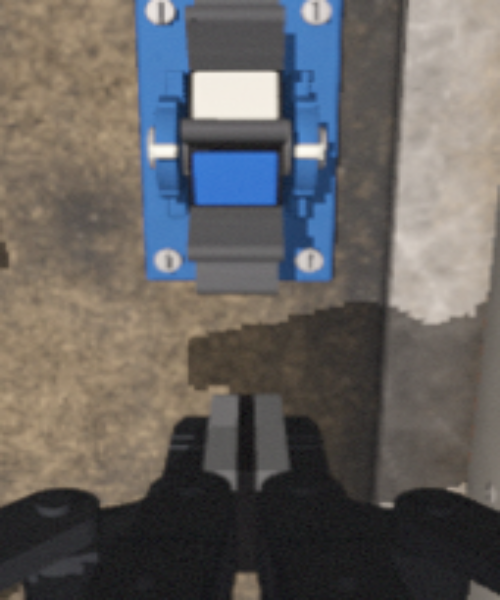

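The crop shows the blue panel (235,178) behind a lug that sits just past the marks (row 150). The wheel has stuck only a few degrees past the top. I'll come down behind that same lug and carry it on to the click, to a TCP x of about 573.

Call:
arm_command(motion=[[2.2, -0.3, 0, 0], [2.3, 0, 0, 0], [0, 0, 0, 0], [0, 0, 2.2, 0], [0, 0, 0, 0]])

```text
time_s: 5.25
ee_pos: [554.7, 293.5, 122.0]
orientation: [3.14, -0.0, -0.008]
force: [-0.1, 0.4, -0.3]
finger_gap: -0.1
grip_force: 0.0
```

Call:
arm_command(motion=[[0.2, 0, 1.8, 0], [0, 0, 0, 0], [0.6, 0, 0, 0], [0.5, 0, 0, 0], [0.5, 0, 0, 0], [0, 0, 0, 0]])

```text
time_s: 5.85
ee_pos: [574.9, 293.9, 107.2]
orientation: [-3.141, 0.001, -0.002]
force: [-0.5, 0.2, 0.5]
finger_gap: 0.0
grip_force: 0.0
```

Call:
arm_command(motion=[[0, 0, -2.5, 0], [-2, 0, -2, 0], [-2.5, 0, 0, 0], [0, 0, 0, 0]])

```text
time_s: 6.25
ee_pos: [527.2, 294.4, 152.8]
orientation: [-3.141, -0.002, -0.0]
force: [0.8, -0.7, 0.1]
finger_gap: -0.1
grip_force: 0.0
```

```bash
python3 -c "
from h import *
look('5')"
```

```text
[527.2 294.4 152.8] [ 0.8 -0.7  0.1] [-3.141e+00 -2.000e-03 -0.000e+00] 6.25
red 14 xyz [599.1 295.6 295.5]
green 26 xyz [543.4 292.2  78.8]
blue 633 xyz [572.8 294.1  92.8]
white 408 xyz [597.9 295.6  84.3]
tips x [[552.4, 282.4, 95.2], [592.6, 306.1, 107.5]] gap hist (array([  0,   0,   0, 120, 301,  31,   0,   1,   0,  83, 239, 140,   0,
         0]), array([535, 540, 545, 550, 555, 560, 565, 570, 575, 580, 585, 590, 595,
       600, 605]))
```

The wheel has clicked, with blue on top at (572.8, 92.8), so three clicks remain. I'll repeat with the full push.

Call:
arm_command(motion=[[0, 0, 2.5, 0], [0, 0, 2.6, 0], [0, 0, 0, 0]])

```text
time_s: 6.6
ee_pos: [528.1, 293.2, 97.4]
orientation: [3.14, -0.001, -0.009]
force: [0.0, -0.5, 0.1]
finger_gap: -0.1
grip_force: 0.0
```

Call:
arm_command(motion=[[0.6, 0, -0.4, 0], [0.6, 0, 0, 0], [0.6, 0, 0, 0], [0.6, 0, 0, 0], [0.6, 0, 0, 0], [0.6, 0, 0, 0], [0.6, 0, 0, 0], [0, 0, 0, 0]])

```text
time_s: 7.4
ee_pos: [574.9, 294.2, 108.8]
orientation: [-3.139, 0.001, -0.016]
force: [3.1, -1.0, 13.3]
finger_gap: -0.0
grip_force: 6.8
```

Call:
arm_command(motion=[[0, 0, -2.5, 0], [-2, 0, -2, 0], [-2.5, 0, 0, 0], [0, 0, 0, 0]])

```text
time_s: 7.8
ee_pos: [524.9, 294.4, 151.3]
orientation: [-3.141, -0.002, -0.002]
force: [-0.2, -0.1, 0.3]
finger_gap: 0.3
grip_force: 0.0
```

```bash
python3 -c "
from h import *
look('6')"
```

```text
[524.9 294.4 151.3] [-0.2 -0.1  0.3] [-3.141e+00 -2.000e-03 -2.000e-03] 7.8
red 12 xyz [596.7 295.5 294. ]
green 617 xyz [566.2 294.1  92.3]
blue 530 xyz [590.5 294.5  87.1]
white 149 xyz [596.7 295.5 294. ]
tips x [[544.8, 282.6, 95.3], [584.4, 306.1, 110.1]] gap hist (array([  0,  21, 220, 178,   0,   0,   0,   1, 136, 240,   0,   0,   0,
         0]), array([535, 540, 545, 550, 555, 560, 565, 570, 575, 580, 585, 590, 595,
       600, 605]))
```

It is the same partial turn: green is nearly up and the wheel has stuck about 10° past the top. The nudge that worked before should finish it.

Call:
arm_command(motion=[[1.6, 0, 0, 0], [1.6, 0, 0, 0], [0, 0, 0, 0], [0, 0, 2.5, 0], [0, 0, 0, 0]])

```text
time_s: 8.35
ee_pos: [556.8, 293.5, 121.8]
orientation: [3.14, -0.0, -0.009]
force: [-0.8, -0.3, 0.1]
finger_gap: -0.1
grip_force: 0.0
```

Call:
arm_command(motion=[[0, 0, 1.9, 0], [0, 0, 0, 0], [0.6, 0, 0, 0], [0.6, 0, 0, 0], [0.5, 0, 0, 0], [0, 0, 0, 0]])

```text
time_s: 8.95
ee_pos: [576.0, 293.9, 106.2]
orientation: [-3.141, 0.001, -0.002]
force: [0.4, -0.7, -0.3]
finger_gap: -0.3
grip_force: 0.0
```

Call:
arm_command(motion=[[0, 0, -2.5, 0], [-2, 0, -2, 0], [-2.5, 0, 0, 0], [0, 0, 0, 0]])

```text
time_s: 9.35
ee_pos: [528.2, 294.4, 151.8]
orientation: [-3.141, -0.002, 0.0]
force: [-1.4, -0.4, -0.0]
finger_gap: -0.4
grip_force: 0.0
```

```bash
python3 -c "
from h import *
look('7')"
```

```text
[528.2 294.4 151.8] [-1.4 -0.4 -0. ] [-3.141e+00 -2.000e-03  0.000e+00] 9.35
red 16 xyz [600.1 295.6 294.5]
yellow 27 xyz [544.3 295.6  78.4]
green 624 xyz [571.8 294.1  92.9]
blue 333 xyz [595.9 294.9  82.2]
white 152 xyz [600.1 295.6 294.5]
tips x [[552.0, 282.4, 95.3], [592.3, 306.1, 107.3]] gap hist (array([  0,   0,   0, 131, 310,  26,   0,   0,   0,  72, 232, 140,   0,
         0]), array([535, 540, 545, 550, 555, 560, 565, 570, 575, 580, 585, 590, 595,
       600, 605]))
```

Green is on top and clicked, so two remain. I'll use the same two-part flick, with a shorter first push.

Call:
arm_command(motion=[[0, 0, 2.5, 0], [0, 0, 2.3, 0], [0, 0, 0, 0]])

```text
time_s: 9.7
ee_pos: [529.2, 293.3, 99.7]
orientation: [3.14, -0.001, -0.009]
force: [-0.2, 0.6, 0.5]
finger_gap: 0.2
grip_force: 0.0
```

Call:
arm_command(motion=[[0.6, 0, 0, 0], [0.6, 0, 0, 0], [0.6, 0, 0, 0], [0.6, 0, 0, 0], [0.6, 0, 0, 0], [0.5, 0, 0, 0], [0, 0, 0, 0]])

```text
time_s: 10.4
ee_pos: [566.8, 294.0, 104.5]
orientation: [-3.141, 0.001, -0.005]
force: [-0.5, 0.0, -0.5]
finger_gap: 0.3
grip_force: 0.0
```

Call:
arm_command(motion=[[0, 0, -2.5, 0], [-2, 0, -2, 0], [-2, 0, 0, 0], [0, 0, 0, 0]])

```text
time_s: 10.8
ee_pos: [523.9, 294.4, 148.9]
orientation: [-3.141, -0.002, -0.001]
force: [0.2, -0.2, 0.7]
finger_gap: -0.2
grip_force: 0.0
```

```bash
python3 -c "
from h import *
look('8')"
```

```text
[523.9 294.4 148.9] [ 0.2 -0.2  0.7] [-3.141e+00 -2.000e-03 -1.000e-03] 10.8
red 12 xyz [595.8 295.5 291.6]
yellow 650 xyz [567.8 294.8  92.4]
green 540 xyz [590.3 294.1  86.8]
blue 22 xyz [595.8 295.5 291.6]
white 166 xyz [595.8 295.5 291.6]
tips x [[545.3, 282.7, 95.2], [584.9, 305.9, 110.0]] gap hist (array([  0,   0, 215, 218,   0,   0,   0,   2, 100, 277,   1,   0,   0,
         0]), array([535, 540, 545, 550, 555, 560, 565, 570, 575, 580, 585, 590, 595,
       600, 605]))
```

Call:
arm_command(motion=[[1.6, 0, 0, 0], [1.7, 0, 0, 0], [0, 0, 0, 0], [0, 0, 2.3, 0], [0, 0, 0, 0]])

```text
time_s: 11.35
ee_pos: [556.7, 293.4, 121.8]
orientation: [3.14, -0.0, -0.009]
force: [-0.6, -0.7, 0.6]
finger_gap: -0.1
grip_force: 0.0
```

Call:
arm_command(motion=[[0, 0, 1.9, 0], [0, 0, 0, 0], [0.6, 0, 0, 0], [0.6, 0, 0, 0], [0.5, 0, 0, 0], [0, 0, 0, 0]])

```text
time_s: 11.95
ee_pos: [575.9, 293.9, 106.2]
orientation: [-3.141, 0.001, -0.002]
force: [-0.9, -0.0, -0.5]
finger_gap: -0.1
grip_force: 0.0
```

Call:
arm_command(motion=[[0, 0, -2.5, 0], [-2, 0, -2, 0], [-2.5, 0, 0, 0], [0, 0, 0, 0]])

```text
time_s: 12.35
ee_pos: [528.2, 294.4, 151.8]
orientation: [-3.141, -0.002, 0.0]
force: [0.6, 0.8, 0.1]
finger_gap: 0.1
grip_force: 0.0
```

```bash
python3 -c "
from h import *
look('9')"
```

```text
[528.2 294.4 151.8] [0.6 0.8 0.1] [-3.141e+00 -2.000e-03  0.000e+00] 12.35
red 33 xyz [544.4 295.6  78.6]
yellow 629 xyz [571.9 294.9  92.8]
green 313 xyz [595.8 294.9  82.1]
blue 28 xyz [596.9 292.8 223.3]
white 150 xyz [600.1 295.6 294.4]
tips x [[552.0, 282.5, 95.2], [592.3, 306.1, 107.5]] gap hist (array([  0,   0,   0, 135, 308,  18,   0,   0,   0,  73, 231, 139,   0,
         0]), array([535, 540, 545, 550, 555, 560, 565, 570, 575, 580, 585, 590, 595,
       600, 605]))
```

Yellow is on top, so one click is left. I'll repeat the same pair of moves.

Call:
arm_command(motion=[[0, 0, 2.5, 0], [0, 0, 2.3, 0], [0, 0, 0, 0]])

```text
time_s: 12.7
ee_pos: [529.2, 293.3, 99.7]
orientation: [3.14, -0.001, -0.009]
force: [0.4, 0.4, -0.4]
finger_gap: -0.0
grip_force: 0.0
```

Call:
arm_command(motion=[[0.6, 0, 0, 0], [0.6, 0, 0, 0], [0.6, 0, 0, 0], [0.6, 0, 0, 0], [0.6, 0, 0, 0], [0.5, 0, 0, 0], [0, 0, 0, 0]])

```text
time_s: 13.4
ee_pos: [566.7, 294.0, 104.5]
orientation: [-3.141, 0.001, -0.005]
force: [-0.3, -0.0, -0.1]
finger_gap: -0.1
grip_force: 0.0
```

Call:
arm_command(motion=[[0, 0, -2.5, 0], [-2, 0, -2, 0], [-2, 0, 0, 0], [0, 0, 0, 0]])

```text
time_s: 13.8
ee_pos: [523.9, 294.4, 148.9]
orientation: [-3.141, -0.002, -0.001]
force: [-0.2, -0.5, -0.1]
finger_gap: 0.1
grip_force: 0.0
```

```bash
python3 -c "
from h import *
look('10')"
```

```text
[523.9 294.4 148.9] [-0.2 -0.5 -0.1] [-3.141e+00 -2.000e-03 -1.000e-03] 13.8
red 644 xyz [567.6 294.8  92.5]
yellow 534 xyz [591.  294.5  86.6]
green 11 xyz [535.5 296.1 240.9]
blue 32 xyz [595.8 292.8 228.2]
white 142 xyz [595.8 295.5 291.6]
tips x [[545.4, 282.7, 95.2], [585.5, 305.9, 109.8]] gap hist (array([  0,   0, 208, 230,   0,   0,   0,   0, 102, 280,  34,   0,   0,
         0]), array([535, 540, 545, 550, 555, 560, 565, 570, 575, 580, 585, 590, 595,
       600, 605]))
```

Call:
arm_command(motion=[[1.6, 0, 0, 0], [1.7, 0, 0, 0], [0, 0, 0, 0], [0, 0, 2.3, 0], [0, 0, 0, 0]])

```text
time_s: 14.35
ee_pos: [556.7, 293.4, 121.8]
orientation: [3.14, -0.0, -0.009]
force: [-0.8, 0.4, -0.7]
finger_gap: 0.0
grip_force: 0.0
```

Call:
arm_command(motion=[[0, 0, 1.9, 0], [0, 0, 0, 0], [0.6, 0, 0, 0], [0.6, 0, 0, 0], [0.5, 0, 0, 0], [0, 0, 0, 0]])

```text
time_s: 14.95
ee_pos: [575.9, 293.9, 106.2]
orientation: [-3.141, 0.001, -0.002]
force: [0.4, -0.9, 0.7]
finger_gap: -0.0
grip_force: 0.0
```

Call:
arm_command(motion=[[0, 0, -2.5, 0], [-2, 0, -4, 0], [-2.5, 0, -4, 0], [0, 0, 0, 0], [0, 0, 0, 0], [0, 0, 0, 0]])

```text
time_s: 15.55
ee_pos: [529.9, 293.7, 209.7]
orientation: [3.141, -0.0, -0.003]
force: [0.1, 0.6, -0.8]
finger_gap: -0.0
grip_force: 0.0
```

```bash
python3 -c "
from h import *
f=look('11')
a=f['color'];b=r.grab_frame('top')['color']
cv2.imwrite('pics/c11.png',np.hstack([cv2.resize(x,(400,300)) for x in(a,b)])[...,::-1])"
```

```text
[529.9 293.7 209.7] [ 0.1  0.6 -0.8] [ 3.141e+00 -0.000e+00 -3.000e-03] 15.55
red 425 xyz [572.9 294.9  92.8]
yellow 207 xyz [596.2 294.8  81.8]
green 24 xyz [547.3 289.4 302.1]
blue 26 xyz [602.1 294.9 329.4]
white 133 xyz [602.1 294.9 352.3]
tips x [[551.7, 282.5, 95.2], [592.3, 306.1, 107.7]] gap hist (array([  0,   0,   0, 103, 173,   8,   0,   0,   1,  62, 129,  78,   0,
         0]), array([535, 540, 545, 550, 555, 560, 565, 570, 575, 580, 585, 590, 595,
       600, 605]))
```

View pics/c11.png

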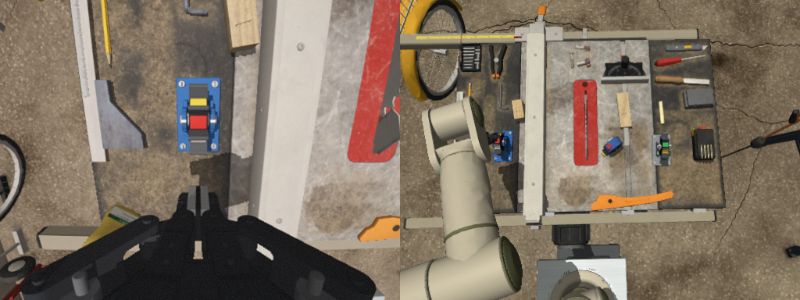

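The red panel is on top at the marks, at (198,122) in the wrist view. The wheel has clicked, the finger is clear, and the other things in the top view are where they were.

```bash
python3 -c "
from station import r
print(r.close_job())"
```

```text
the job is handed in; nothing more can be done
None
```

The blue counter is zeroed and the job handed in: the red panel sits in its click at the pointer marks, the robot never touched the grey counter or the loose things, and the arm finished clear at about 15.6 s.

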